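Shut the demagnetiser and hold its dial at full

TASK

The headshell is waiting in the small birch demagnetiser: press the hinged cover down until its catch snaps and holds it fully shut. Only then press the paddle of the spring-return dial down with the fingertips, past the first two clicks to the third at the bottom of its travel, and finish while still holding it there, because it springs back if let go. Keep the headshell in its chamber and leave the tray, guard and hex driver where they lie.

Things in the scene. Friction and masses are not known exactly. Their poses are not given: they have to be found in the camera images.
- demag: Birch demagnetiser fixed to the glass: base 210 (x) x 260 (y) x 12 mm; origin at the centre of its underside, x away from the robot side, y to the left. An open chamber 130 x 130 mm stands at y +55 mm, rim 72 mm above the glass. An aluminium dial housing (x -5 to 95, y -112 to -38 mm, top 70 mm above the glass) has a slot along x for the dial.
- cover (a joint): Angle of the birch chamber cover, rad: 0 shut (level), grows opening upward; starts 0.6 to 1.15. Friction holds it where left. 134 mm long from the hinge, 130 wide, 8 thick, black lip to 145 mm. From about 0.1 rad a ball catch resists with up to 10 N at the free edge, then snaps it to 0 and holds it.
- cover_press (a point): Point on the outer (upper) face of the cover, mid-width, 119 mm from the hinge and 15 mm short of the panel's free edge; x axis along the cover towards the hinge, z is the outward normal of the outer face. With the cover shut it lies 80 mm above the glass.
- cover_hinge (a point): Hinge line of the cover, mid-width, on the chamber's far side, 72 mm above the glass, at the level of the cover's underside; fixed to the demagnetiser, y axis along the hinge. cover_press is 119 mm from it along the cover and 8 mm out along the cover's normal.
- chamber (a point): Centre of the chamber's inner floor (112 x 112 mm inside), 21 mm above the glass.
- dial (a joint): Turn of the dial, rad: 0 at rest (paddle up), grows as the paddle is pressed down. Clicks at 0.21 (first), 0.41 (second), 0.62 (third); hard stop at 0.66. Springs back to 0 when let go. Force on the paddle rises and falls between about 3 and 9 N on the way, is about 7 N at the third click and rises sharply at the stop.
- paddle (a point): Centre of the top face of the dial's black thumb paddle: 30 mm long (radially) x 36 wide x 8 thick, 75 mm from the dial's axis on the robot side. At rest it slopes 0.35 rad up towards the robot (point 99 mm above the glass); at the third click 0.27 rad down (point 54 mm above the glass). Space below is free.
- dial_axis (a point): Centre of the black drum of the dial (68 mm diameter, 16 mm thick), on its level axis, 70 mm above the glass; the axis runs along y of the demagnetiser. Fixed to the demagnetiser. The paddle's top face lies 4 mm above the radial line from here.
- headshell: Chrome headshell with a black cartridge, about 62 x 18 x 16 mm, loose on the floor of the chamber; origin under its centre.
- tray: Bystander: black ABS cartridge tray, 120 x 90 x 22 mm, loose; origin at the centre of its underside.
- guard: Bystander: blue hard silicone stylus guard, 36 x 22 x 21 mm, loose; origin at the centre of its underside.
- driver: Bystander: short steel hex driver lying flat, 100 mm long along its x, 14 mm thick; origin on the underside, near the middle.

How it is judged:
By the outcome, as a careful person would: the job done as asked, in the order asked, and still so for the second after the job is handed in, while the arm keeps its last pose, push and grip.
It also fails if it takes over 42 s, if anything falls off the work surface, if the arm or the gripper's body presses on something with over 40 N, if the wrist force passes 120 N, or if a joint passes its speed limit or range.

ROBOT

A 7-joint arm with a two-finger parallel gripper is mounted at the origin on the work surface. World frame = base frame: x ahead of the robot, y to its left, z up, the work surface at z = 0. Lengths are in m, angles in rad, forces in N, time in s.
With the tool pointing down it reaches from about 0.35 to 0.9 m from the base axis. Payload 7.2 kg.
Tool frame: the origin (TCP) lies at the very end of the fingers, on their centre line; the grasp point (between the pads) lies 19 mm behind it; z points along the fingers, y is the line along which they close (so a half turn about z gives the same grasp; the last joint's range is limited). The gripper opens to 85 mm and grips with 20 to 120 N. Pads are 22 mm wide; open, the fingers measure 114 mm over their backs; the gripper's body (76 mm by 85 mm) begins 54 mm behind the grasp point. The pads swing forward as they close: fully open they stand 13 mm farther back than shut.
Start: joints at [-1.35, 0.411, -0.013, 1.596, 0.006, 1.134, -0.082], TCP at [0.178, 0.599, 0.211] pointing down, gripper open.
Joint ranges: [-2.95, 2.95], [-0.29, 1.99], [-1.47, 1.44], [0.14, 2.54], [-1.03, 4.17], [0.13, 1.85], [-2.86, 2.86]. Speed limits (rad/s): [2.39, 2.39, 3.01, 3.01, 3.14, 3.14, 3.14].

INTERFACE

Orientations are given as [roll, pitch, yaw] about the fixed x, y, z axes, in that order (R = Rz(yaw) Ry(pitch) Rx(roll)).
In Python, from workcell import ctrl, imaging gives the robot as it stands (ctrl), with the cameras (imaging).
- The arm moves only by the shell command python3 inch.py 'ROWS' [OPENING] [FORCE]. ROWS is rows parted by semicolons, their numbers by spaces, 1 to 5 of them, each of 6 numbers: dx, dy, dz in m, then a rotation vector rx, ry, rz in rad; each row shifts and turns the commanded pose from where the row before left it, along the tool's axes as they then stand; what a row does not reach is not made up. A row lasts 1/10 s, in which the tool goes at most 0.05 m and 0.15 rad, less where a joint would pass 70% of its speed; a pose out of reach is approached as far as the arm can. OPENING is the opening from 0.0 (shut) to 1.0 (fully open), set as the command begins (- or left out keeps the last). The fingers move at their own pace and stop on an object; FORCE is the grip in N (left out, the last holds). Time passes only in rows, so rows that do not move let the fingers close. It prints the time, the measured TCP pose, the force, the opening and the grip force at its end.
- ctrl.observe(): the state, without advancing time (a new reading comes with each control period).
- imaging.grab_frame(name): name is "scene" or "top" or "wrist"; returns a dict with "img" (384x512x3 uint8, blue, green, red), "K" (3x3 intrinsics, pixels), "rvec" (rotation vector, rad) and "tvec" (3), from world to camera coordinates, as OpenCV has them; the wrist camera has in their place "hand_eye" (4x4, takes a point from camera to tool coordinates, whose origin is the TCP and whose axes are the flange's). Camera axes: x right, y down, z forward; pixel columns grow to the right and rows downward; lengths in m; the calibration is good to about 2 mm. A picture is of the moment at which its call begins: read the wrist's pose just before it. There is no depth.
- ctrl.job_done(): hands the job in; it is judged then, once.
The state is a dict: "t": time; "joint_positions": joint angles; "joint_vel": joint speeds; "joint_efforts": joint torques, N m; "eef_pos": TCP position; "ee_rot": TCP orientation; "wrist_force": force on the tool from outside, world axes, zero at the start; "ft_torque": the same for the moment, N m; "finger_gap": opening from 0.0 (shut) to 1.0 (fully open); "grasp_force": force on a finger pad.
Only numpy, scipy, OpenCV 4.12 (cv2) and the standard library are available. Lean on these libraries where they do the work, as an engineer would, in place of code of your own. Each camera call takes 0.05 s, during which the arm holds its last target. There are 200 camera calls.

## Working session

There is one attempt and no reset: what is moved stays moved. The work goes in short steps, Python scripts to look and compute and a shell command to move; the robot and the scene stay as the last step left them, time stands still between calls to the robot, and variables do not carry over. Pictures are saved under pics/ and viewed, at most 10 in all, crops included, and the job is handed in when it is done.

```bash
ls; mkdir -p pics
python3 - <<'E'
from workcell import ctrl, imaging
import cv2
o=ctrl.observe(); print(o)
for n in("scene","top"):
    f=imaging.grab_frame(n); cv2.imwrite(f"pics/{n}0.png",f["img"]); print(n,f["K"],f["rvec"],f["tvec"])
E
```

```text
inch.py
pics
workcell.py
{'t': 0.0, 'joint_positions': array([-1.35021271,  0.41191331, -0.01275225,  1.59706342,  0.00555476,
        1.134291  , -0.08219904]), 'joint_vel': array([ 3.32344652e-04, -3.25276821e-04, -1.13468786e-03, -7.26037299e-05,
       -1.18808224e-03,  1.09428154e-03, -1.87689260e-05]), 'joint_efforts': array([-1.50549873e-03, -6.00619268e+01,  6.81650788e-01, -2.99415690e+01,
        1.38788600e-02,  1.04267558e-02, -2.54137967e-05]), 'eef_pos': array([0.17784311, 0.59860097, 0.21043658]), 'ee_rot': array([-3.13995286e+00,  5.94762158e-05,  2.85285250e+00]), 'wrist_force': array([-0.22722891, -0.01204048,  0.12078088]), 'ft_torque': array([ 0.03450726, -0.02155042,  0.02366399]), 'grasp_force': 0.0, 'finger_gap': 1.000968777544954}
scene [[351.08893722   0.         255.28722445]
 [  0.         351.08893722 192.94748024]
 [  0.           0.           1.        ]] [ 2.24250256  0.72376301 -0.29017368] [-0.52571188 -0.14368614  1.03665995]
top [[434.37189512   0.         254.42332563]
 [  0.         434.37189512 195.16098082]
 [  0.           0.           1.        ]] [ 2.15117035 -2.11476512  0.14474479] [0.06675233 0.62594096 1.23589221]
```

View pics/scene0.png

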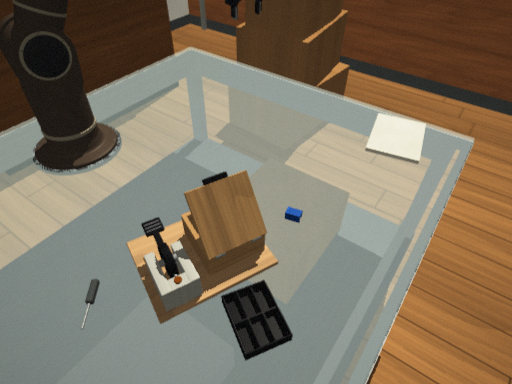

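View pics/top0.png

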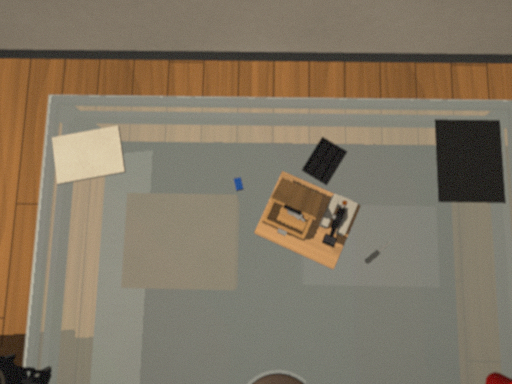

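The scene picture shows the demagnetiser with its cover up at (228,213), the paddle at (153,226), the tray, driver and guard. In the top picture the base lies around (306,220) and the paddle near (330,240). I'll enlarge both.

Run:
```python
import cv2
t=cv2.imread("pics/top0.png")[160:280,245:375]; cv2.imwrite("pics/topc.png",cv2.resize(t,None,fx=5,fy=5,interpolation=cv2.INTER_CUBIC))
t=cv2.imread("pics/scene0.png")[165:325,120:285]; cv2.imwrite("pics/scc.png",cv2.resize(t,None,fx=3.75,fy=3.75,interpolation=cv2.INTER_CUBIC))
```

```text
(no output)
```

View pics/topc.png

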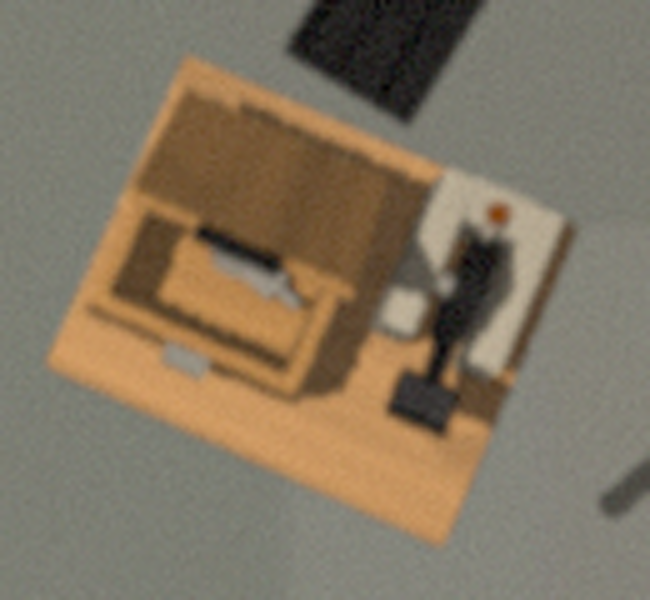

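View pics/scc.png

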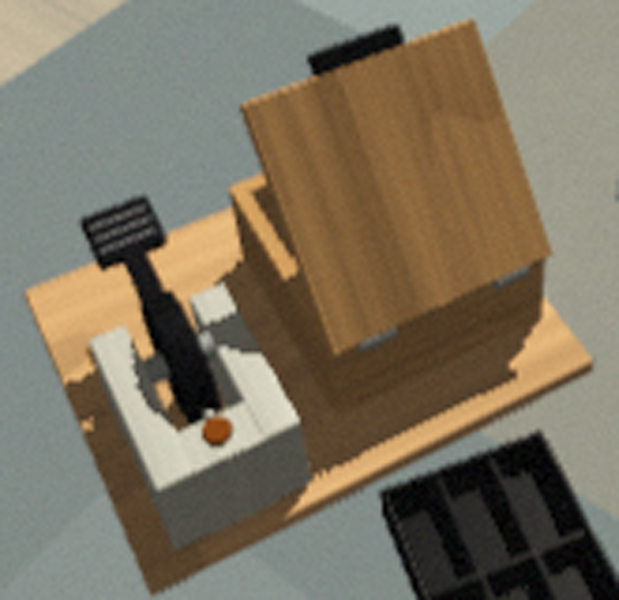

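The crops show the base corners clearly: top crop (48,360), (442,545), (572,222), (185,58). The scene crop shows cover corners at (243,105), (475,22), (340,352), (550,255). The paddle centre is at (424,402) in the top crop and (123,232) in the scene crop.

```bash
cat > h.py <<'E'
import numpy as np, cv2
from scipy.spatial.transform import Rotation as R
CAM={"scene":(np.array([[351.08893722,0,255.28722445],[0,351.08893722,192.94748024],[0,0,1]]),[2.24250256,0.72376301,-0.29017368],[-0.52571188,-0.14368614,1.03665995]),
"top":(np.array([[434.37189512,0,254.42332563],[0,434.37189512,195.16098082],[0,0,1]]),[2.15117035,-2.11476512,0.14474479],[0.06675233,0.62594096,1.23589221])}
CR={"top":(5,245,160),"scene":(3.75,120,165)}
def ray(n,c):
    k,x,y=CR[n]; p=(np.array(c,float)+.5)/k-.5+[x,y]
    K,r,t=CAM[n]; M=R.from_rotvec(r).as_matrix(); 
    return -M.T@np.array(t), M.T@np.linalg.inv(K)@[p[0],p[1],1]
def onplane(n,c,nrm,d):
    o,v=ray(n,c); nrm=np.array(nrm,float); return o+v*(d-nrm@o)/(nrm@v)
def tri(a,b):
    (o1,v1),(o2,v2)=a,b
    s=np.linalg.lstsq(np.c_[v1,-v2],o2-o1,rcond=None)[0]
    p,q=o1+s[0]*v1,o2+s[1]*v2; return (p+q)/2,np.linalg.norm(p-q)
E
python3 - <<'E'
from h import *
np.set_printoptions(precision=4,suppress=True)
A=[];B=[]
for n,c,l in[("top",(48,360),(-105,130)),("top",(442,545),(-105,-130)),("top",(572,222),(105,-130)),("top",(185,58),(105,130)),
 ("scene",(27,293),(-105,-130)),("scene",(150,592),(105,-130)),("scene",(590,365),(105,130))]:
    p=onplane(n,c,[0,0,1],.012); print(n,p,l); A.append(p[:2]);B.append(np.array(l)/1e3)
A=np.array(A);B=np.array(B); a=A-A.mean(0); b=B-B.mean(0)
yaw=np.arctan2((b[:,0]*a[:,1]-b[:,1]*a[:,0]).sum(),(a*b).sum()); Rz=R.from_euler("z",yaw).as_matrix()
t=A.mean(0)-Rz[:2,:2]@B.mean(0); print("base",t,yaw,"res",A-(B@Rz[:2,:2].T+t))
T=np.r_[t,0]
loc=lambda p:Rz.T@(p-T)
for c,y in[((243,105),-.010),((475,22),.120),((340,352),-.010),((550,255),.120)]:
    n=Rz[:,1]; print(c,loc(onplane("scene",c,n,n@T+y)))
p,e=tri(ray("top",(424,402)),ray("scene",(123,232))); print("paddle",p,loc(p),e)
E
```

```text
top [0.5196 0.0768 0.012 ] (-105, 130)
top [ 0.4144 -0.1582  0.012 ] (-105, -130)
top [ 0.6084 -0.2383  0.012 ] (105, -130)
top [ 0.7061 -0.0038  0.012 ] (105, 130)
scene [ 0.4166 -0.1601  0.012 ] (-105, -130)
scene [ 0.6075 -0.2449  0.012 ] (105, -130)
scene [ 0.708  -0.0102  0.012 ] (105, 130)
base [ 0.5623 -0.0825] -0.4084766101457373 res [[ 0.0021 -0.0017]
 [ 0.0001  0.0019]
 [ 0.0014  0.0052]
 [-0.0042  0.0011]
 [ 0.0023  0.0001]
 [ 0.0005 -0.0013]
 [-0.0023 -0.0053]]
(243, 105) [-0.0127 -0.01    0.1802]
(475, 22) [-0.0136  0.12    0.1765]
(340, 352) [ 0.0782 -0.01    0.0878]
(550, 255) [0.0665 0.12   0.0699]
paddle [ 0.4937 -0.1356  0.0961] [-0.0418 -0.0759  0.0961] 0.000651795798743119
```

```bash
cat >> h.py <<'E'
T=np.array([.5623,-.0825,0]); YAW=-.4085; Rz=R.from_euler("z",YAW).as_matrix()
def where():
    from workcell import ctrl, imaging
    o=ctrl.observe(); M=R.from_euler("xyz",o["ee_rot"]).as_matrix()
    print("t %.2f"%o["t"],"local",np.round(Rz.T@(np.array(o["eef_pos"])-T),4),"F",np.round(Rz.T@o["wrist_force"],1)); return np.array(o["eef_pos"]),M
def to(*l):
    p,M=where()
    for q in l: w=Rz@np.array(q)+T; print(q,"tool delta",np.round(M.T@(w-p),4)); p=w
    G=Rz@np.diag([-1,1,-1.]); print("rotvec",np.round(R.from_matrix(M.T@G).as_rotvec(),3))
E
python3 -c "
from h import *
to([.04,.055,.26],[.04,.055,.20])"
```

```text
t 0.10 local [-0.6233  0.4724  0.2105] F [-0.5 -0.1  0.1]
[0.04, 0.055, 0.26] tool delta [-0.6087 -0.4937 -0.0487]
[0.04, 0.055, 0.2] tool delta [0.     0.0001 0.06  ]
rotvec [-0.001  0.     0.12 ]
```

```bash
r='-0.038 -0.031 -0.003 0 0 0'; python3 inch.py '-0.038 -0.031 -0.01 0 0 0;-0.038 -0.031 -0.01 0 0 0;-0.038 -0.031 -0.01 0 0 0;-0.038 -0.031 -0.01 0 0 0;-0.038 -0.031 -0.01 0 0 0' 0.0 60
python3 inch.py '-0.038 -0.031 0 0 0 0;-0.038 -0.031 0 0 0 0;-0.038 -0.031 0 0 0 0;-0.038 -0.031 0 0 0 0;-0.038 -0.031 0 0 0 0'
python3 -c "
from h import *
to([.04,.055,.26],[.04,.055,.20])"
```

```text
t: 0.6
eef_pos: [0.3166, 0.3946, 0.2614]
ee_rot: [-3.141, -0.0, 2.853]
wrist_force: [0.2, 0.1, -0.5]
finger_gap: 0.145
grasp_force: 0.0
t: 1.1
eef_pos: [0.4544, 0.192, 0.2612]
ee_rot: [3.141, -0.0, 2.853]
wrist_force: [1.1, -0.0, 0.8]
finger_gap: -0.001
grasp_force: 0.0
t 1.10 local [-0.208   0.2091  0.2612] F [1.  0.4 0.8]
[0.04, 0.055, 0.26] tool delta [-0.2278 -0.1826  0.0012]
[0.04, 0.055, 0.2] tool delta [-0.   -0.    0.06]
rotvec [ 0.   -0.    0.12]
```

```bash
python3 inch.py '-0.038 -0.0305 0 0 0 0;-0.038 -0.0305 0 0 0 0;-0.038 -0.0305 0 0 0 0;-0.038 -0.0305 0 0 0 0;-0.038 -0.0305 0 0 0 0'
python3 inch.py '-0.038 -0.0305 0 0 0 0;0 0 0 0 0 0.12;0 0 0.03 0 0 0;0 0 0.03 0 0 0;0 0 0 0 0 0'
python3 - <<'E'
from h import *
to([.04,.055,.20],[.02,.055,.19])
from workcell import ctrl, imaging
f=imaging.grab_frame("scene"); cv2.imwrite("pics/s1.png",cv2.resize(f["img"][110:310,120:320],None,fx=3,fy=3,interpolation=cv2.INTER_CUBIC))
E
```

```text
t: 1.6
eef_pos: [0.5932, -0.008, 0.261]
ee_rot: [3.142, -0.0, 2.853]
wrist_force: [1.3, 0.6, -0.2]
finger_gap: -0.0
grasp_force: 0.0
t: 2.1
eef_pos: [0.6175, -0.046, 0.1969]
ee_rot: [-3.138, -0.007, 2.733]
wrist_force: [-1.1, 0.2, -0.1]
finger_gap: -0.005
grasp_force: 0.0
t 2.10 local [0.0362 0.0554 0.1969] F [-1.1 -0.3 -0.1]
[0.04, 0.055, 0.2] tool delta [-0.0038 -0.0004 -0.0031]
[0.02, 0.055, 0.19] tool delta [0.0199 0.     0.0101]
rotvec [-0.003 -0.007 -0.   ]
```

View pics/s1.png

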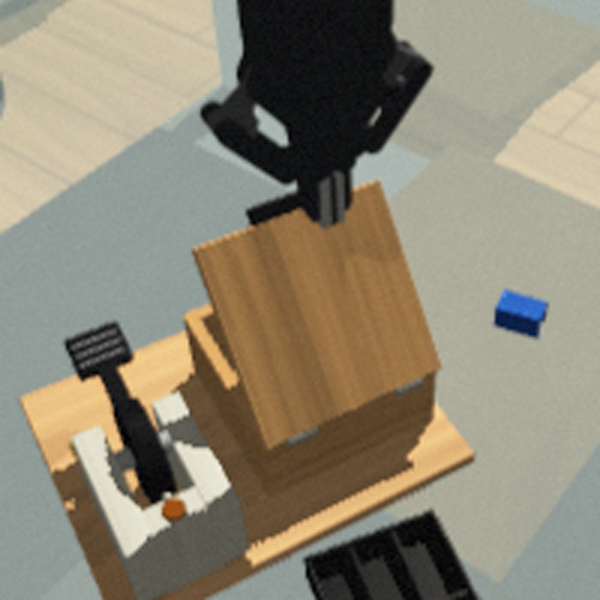

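The fingers, at (330,220), are above the far side of the open cover. Next I'll sweep along the cover's arc.

```bash
python3 inch.py '0.016 0 0.025 0 0 0;0.012 0 0.008 0 0 0;0.010 0 0.010 0 0 0;0.010 0 0.010 0 0 0;0 0 0 0 0 0'
python3 -c "
from h import *
to([-.03,.055,.1136],[-.036,.055,.0915],[-.037,.055,.078])"
```

```text
t: 2.65
eef_pos: [0.5757, -0.0266, 0.149]
ee_rot: [3.141, -0.0, 2.734]
wrist_force: [-0.1, -0.3, 0.6]
finger_gap: 0.003
grasp_force: 0.0
t 2.65 local [-0.0099  0.0567  0.149 ] F [ 0.1 -0.3  0.6]
[-0.03, 0.055, 0.1136] tool delta [ 0.0201 -0.0017  0.0354]
[-0.036, 0.055, 0.0915] tool delta [ 0.006  -0.      0.0221]
[-0.037, 0.055, 0.078] tool delta [ 0.001  -0.      0.0135]
rotvec [ 0.001 -0.     0.001]
```

```bash
python3 inch.py '0.007 0 0.012 0 0 0;0.007 0 0.012 0 0 0;0.006 0 0.012 0 0 0;0.003 0 0.011 0 0 0;0.003 0 0.011 0 0 0'
python3 inch.py '0 0 0.005 0 0 0;0 0 0.004 0 0 0;0 0 0.003 0 0 0;0 0 0 0 0 0;0 0 0 0 0 0'
python3 - <<'E'
from h import *
where()
from workcell import ctrl, imaging
f=imaging.grab_frame("scene"); cv2.imwrite("pics/s2.png",cv2.resize(f["img"][110:310,120:320],None,fx=3,fy=3,interpolation=cv2.INTER_CUBIC))
E
```

```text
t: 3.15
eef_pos: [0.5535, -0.017, 0.0908]
ee_rot: [3.141, 0.002, 2.733]
wrist_force: [-0.4, 0.4, 0.8]
finger_gap: -0.001
grasp_force: 0.4
t: 3.65
eef_pos: [0.5526, -0.0172, 0.0784]
ee_rot: [-3.142, 0.0, 2.733]
wrist_force: [-0.4, -0.4, 0.1]
finger_gap: -0.007
grasp_force: 0.0
t 3.65 local [-0.0348  0.0561  0.0784] F [-0.2 -0.5  0.1]
```

View pics/s2.png

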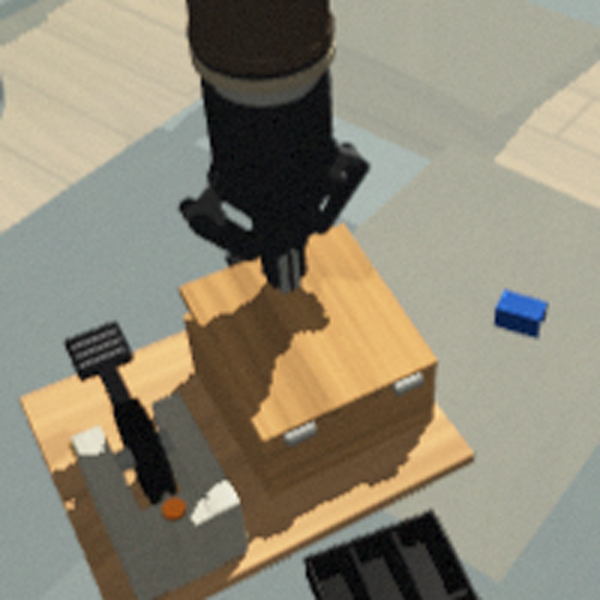

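The cover now looks level, with the fingertips on it at (288,285), but the force is near zero. I'll press a little further to confirm it has seated.

```bash
python3 inch.py '0 0 0.002 0 0 0;0 0 0.002 0 0 0;0 0 0 0 0 0'; python3 -c "
from h import *
where()"
```

```text
t: 4.0
eef_pos: [0.5523, -0.017, 0.074]
ee_rot: [-3.142, -0.0, 2.733]
wrist_force: [0.8, 0.0, 0.0]
finger_gap: 0.0
grasp_force: 0.0
t 4.00 local [-0.0352  0.0562  0.074 ] F [0.8 0.3 0. ]
```

```bash
python3 inch.py '0 0 0.002 0 0 0;0 0 0.002 0 0 0;0 0 0 0 0 0'
python3 - <<'E'
from h import *
from workcell import ctrl, imaging
where()
f=imaging.grab_frame("wrist"); a=f["img"]; print(f["K"],f["hand_eye"])
g=imaging.grab_frame("top")["img"][160:280,245:375]
g=cv2.resize(g,None,fx=3.2,fy=3.2,interpolation=cv2.INTER_CUBIC)
c=np.zeros((384,800,3),np.uint8); c[:,:384]=cv2.resize(a,(384,288)) is None or np.pad(cv2.resize(a,(384,288)),((0,96),(0,0),(0,0))); c[:384,384:]=g[:384,:416]
cv2.imwrite("pics/w.png",c)
E
```

```text
t: 4.3
eef_pos: [0.5523, -0.017, 0.07]
ee_rot: [-3.141, -0.0, 2.733]
wrist_force: [1.1, -0.1, -0.3]
finger_gap: 0.002
grasp_force: 0.0
t 4.30 local [-0.0352  0.0562  0.07  ] F [ 1.   0.4 -0.3]
[[278.29334321   0.         257.99308423]
 [  0.         278.29334321 193.37176045]
 [  0.           0.           1.        ]] [[-8.68356189e-05 -9.48088370e-01 -3.18006974e-01  8.18225925e-02]
 [ 9.99999584e-01  2.06261295e-04 -8.87997876e-04  3.79307013e-04]
 [ 9.07492989e-04 -3.18006919e-01  9.48087958e-01 -1.62221818e-01]
 [ 0.00000000e+00  0.00000000e+00  0.00000000e+00  1.00000000e+00]]
```

View pics/w.png

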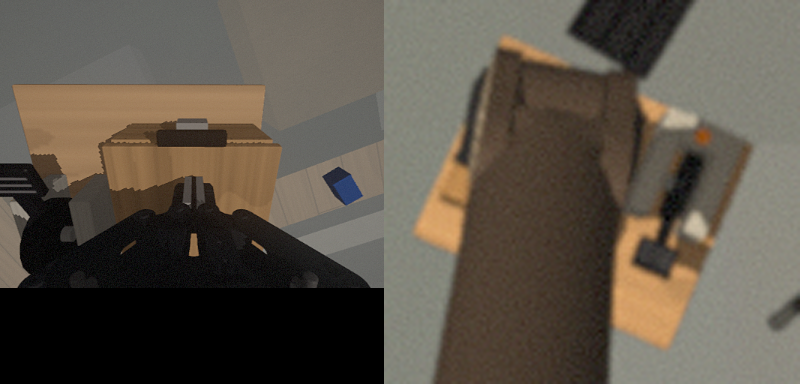

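The wrist view shows the cover's free edge, about (105–280,145), and its lip at (190,137) over the chamber front. The fingertips end near (193,178). I'll measure the cover's angle numerically from the scene corners.

Run:
```python
from h import *
np.set_printoptions(precision=4,suppress=True)
CR["scene"]=(3,120,110)
loc=lambda p:Rz.T@(p-T)
n=Rz[:,1]
for c,y in[((180,290),-.010),((345,225),.120),((265,440),-.010),((437,362),.120)]:
    print(c,loc(onplane("scene",c,n,n@T+y)))
print("tip z?",loc(onplane("scene",(288,290),n,n@T+.056)))
# project shut-cover and TCP in both views
K,r,t=CAM["scene"]
def pj(l):
    p=cv2.projectPoints((Rz@np.array(l)+T)[None],np.array(r),np.array(t),K,None)[0].ravel(); return ((p-[120,110]+.5)*3-.5).round(0)
for l in[(-.067,-.01,.08),(-.067,.12,.08),(.067,-.01,.08),(.067,.12,.08),(-.0352,.0562,.0784),(-.0352,.0562,.09)]: print(l,pj(l))
```

```text
(180, 290) [-0.0643 -0.01    0.0981]
(345, 225) [-0.0657  0.12    0.0974]
(265, 440) [ 0.0671 -0.01    0.0813]
(437, 362) [0.0625 0.12   0.073 ]
tip z? [-0.0316  0.056   0.0926]
(-0.067, -0.01, 0.08) [182. 305.]
(-0.067, 0.12, 0.08) [345. 241.]
(0.067, -0.01, 0.08) [265. 441.]
(0.067, 0.12, 0.08) [441. 360.]
(-0.0352, 0.0562, 0.0784) [287. 301.]
(-0.0352, 0.0562, 0.09) [286. 289.]
```

The cover is still about 0.13 rad open, and the fingertips sit about 13 mm above the reported TCP. I'll keep pressing.

```bash
python3 inch.py '0 0 0.002 0 0 0;0 0 0.002 0 0 0;0 0 0 0 0 0'|grep -E 't:|pos|force';python3 inch.py '0 0 0.002 0 0 0;0 0 0.002 0 0 0;0 0 0 0 0 0'|grep -E 't:|pos|force'
python3 - <<'E'
from h import *
from workcell import ctrl, imaging
where()
f=imaging.grab_frame("scene"); cv2.imwrite("pics/s3.png",cv2.resize(f["img"][110:310,120:320],None,fx=3,fy=3,interpolation=cv2.INTER_CUBIC))
E
```

```text
t: 4.7
eef_pos: [0.5523, -0.0169, 0.0668]
ee_rot: [3.141, -0.0, 2.733]
wrist_force: [-0.1, 0.6, 0.8]
grasp_force: 0.2
t: 5.0
eef_pos: [0.5523, -0.017, 0.0619]
ee_rot: [-3.141, -0.0, 2.733]
wrist_force: [-0.2, -0.2, 0.8]
grasp_force: 0.0
t 5.00 local [-0.0352  0.0561  0.0619] F [-0.1 -0.3  0.8]
```

View pics/s3.png

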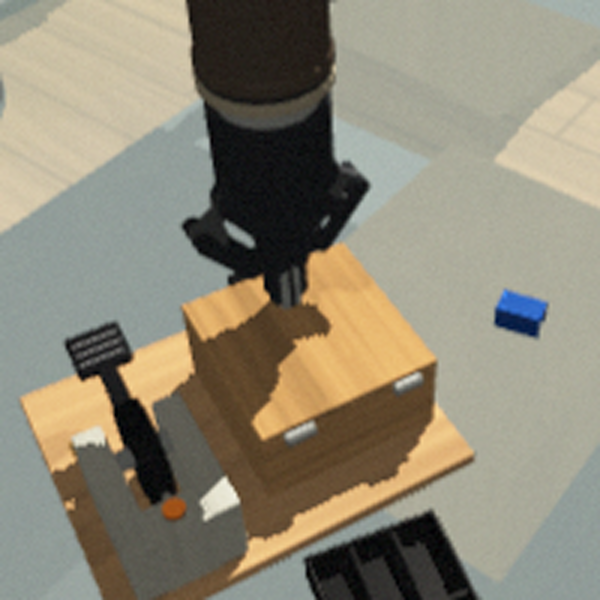

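The cover corners, (184,305) and (345,243), now match the shut projection. I'll press a bit more to confirm it is fully seated.

```bash
for i in 1 ; do python3 inch.py '0 0 0.002 0 0 0;0 0 0 0 0 0;0 0 0 0 0 0'|grep -E 't:|pos|force';python3 inch.py '0 0 0.002 0 0 0;0 0 0 0 0 0;0 0 0 0 0 0'|grep -E 't:|pos|force';done
```

```text
t: 5.35
eef_pos: [0.5524, -0.017, 0.0601]
ee_rot: [-3.142, -0.0, 2.733]
wrist_force: [0.1, 0.0, -0.2]
grasp_force: 0.0
t: 5.65
eef_pos: [0.5525, -0.017, 0.0597]
ee_rot: [3.141, 0.0, 2.733]
wrist_force: [-6.4, 0.9, 18.3]
grasp_force: 8.9
```

That gave an 18 N reaction, so the cover is seated. I'll lift off and go over the paddle.

```bash
python3 inch.py '0 0 -0.02 0 0 0;0 0 -0.045 0 0 0;0 0 -0.035 0 0 0'|grep -E 't:|pos|force'; python3 -c "
from h import *
to([-.042,-.076,.16],[-.042,-.076,.11])"
```

```text
t: 5.95
eef_pos: [0.5523, -0.0173, 0.1597]
ee_rot: [-3.141, 0.0, 2.732]
wrist_force: [-0.4, -0.2, 0.9]
grasp_force: 0.0
t 5.95 local [-0.0351  0.0559  0.1597] F [-0.3 -0.4  0.9]
[-0.042, -0.076, 0.16] tool delta [ 0.0068 -0.1319 -0.0002]
[-0.042, -0.076, 0.11] tool delta [0.   0.   0.05]
rotvec [-0.     0.    -0.001]
```

```bash
python3 inch.py '0.002 -0.044 0 0 0 0;0.002 -0.044 0 0 0 0;0.003 -0.044 0 0 0 0;0 0 0.03 0 0 0;0 0 0.02 0 0 0'|grep -E 't:|pos|force'
python3 - <<'E'
from h import *
from workcell import ctrl, imaging
where()
f=imaging.grab_frame("scene"); g=imaging.grab_frame("wrist")["img"]
a=cv2.resize(f["img"][165:325,120:285],(412,400),interpolation=cv2.INTER_CUBIC); b=np.zeros((400,388,3),np.uint8); b[:291]=cv2.resize(g,(388,291))
cv2.imwrite("pics/s4.png",np.hstack([a,b]))
E
```

```text
t: 6.45
eef_pos: [0.4928, -0.1368, 0.1077]
ee_rot: [3.141, 0.001, 2.73]
wrist_force: [0.2, -0.0, 1.2]
grasp_force: 0.0
t 6.45 local [-0.0423 -0.0774  0.1077] F [0.2 0.1 1.2]
```

View pics/s4.png

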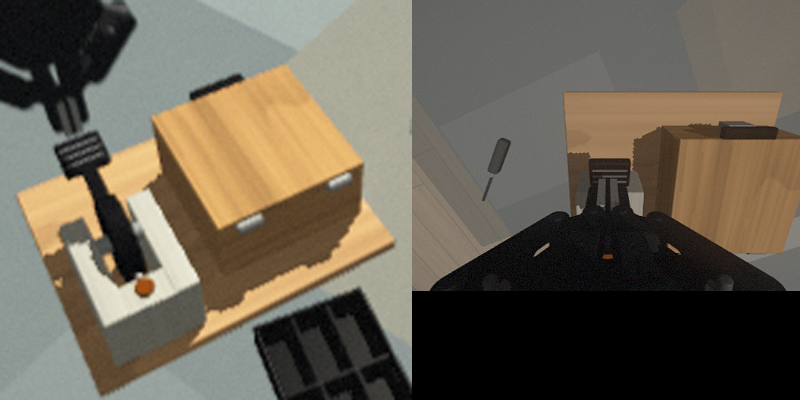

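The cover stays shut on its own, with its corners at (153,118) and (290,67). The fingertips at (68,130) are above the paddle and centred on it in the wrist view (608,175). I'll press now.

```bash
python3 inch.py '0 0 0.01 0 0 0;0 0 0.01 0 0 0;0 0 0.006 0 0 0;0 0 0.004 0 0 0;0 0 0 0 0 0'|grep -E 't:|pos|force'; python3 inch.py '0.001 0 0.004 0 0 0;0.001 0 0.004 0 0 0;0 0 0.004 0 0 0;0 0 0 0 0 0'|grep -E 't:|pos|force'; python3 inch.py '0.001 0 0.004 0 0 0;0.001 0 0.004 0 0 0;0 0 0.003 0 0 0;0 0 0 0 0 0'|grep -E 't:|pos|force'
```

```text
t: 7.05
eef_pos: [0.4936, -0.1351, 0.0782]
ee_rot: [3.141, -0.0, 2.733]
wrist_force: [-1.5, 0.2, 5.7]
grasp_force: 2.4
t: 7.45
eef_pos: [0.4916, -0.1343, 0.0663]
ee_rot: [3.141, -0.0, 2.733]
wrist_force: [-2.1, 1.2, 5.3]
grasp_force: 2.2
t: 7.85
eef_pos: [0.4904, -0.1338, 0.0556]
ee_rot: [3.141, 0.001, 2.733]
wrist_force: [-0.6, 0.2, 4.8]
grasp_force: 2.3
```

```bash
python3 inch.py '0.001 0 0.004 0 0 0;0.001 0 0.004 0 0 0;0 0 0.004 0 0 0;0 0 0 0 0 0'|grep -E 't:|pos|force'; for i in 1; do python3 inch.py '0 0 0.002 0 0 0;0 0 0 0 0 0;0 0 0 0 0 0'|grep -E 'pos|force';python3 inch.py '0 0 0.002 0 0 0;0 0 0 0 0 0;0 0 0 0 0 0'|grep -E 'pos|force';python3 inch.py '0 0 0.002 0 0 0;0 0 0 0 0 0;0 0 0 0 0 0'|grep -E 'pos|force';done
```

```text
t: 8.25
eef_pos: [0.4904, -0.1337, 0.0443]
ee_rot: [3.141, 0.005, 2.733]
wrist_force: [1.6, -0.3, 8.5]
grasp_force: 4.1
eef_pos: [0.4905, -0.1337, 0.0425]
wrist_force: [1.3, -0.6, 7.9]
grasp_force: 3.9
eef_pos: [0.4899, -0.1335, 0.0402]
wrist_force: [1.8, -1.2, 4.3]
grasp_force: 2.2
eef_pos: [0.4901, -0.1336, 0.0382]
wrist_force: [2.9, -0.2, 6.9]
grasp_force: 3.2
```

```bash
python3 inch.py '0 0 0.001 0 0 0;0 0 0 0 0 0;0 0 0 0 0 0'|grep -E 'pos|force';python3 inch.py '0 0 0.001 0 0 0;0 0 0 0 0 0;0 0 0 0 0 0'|grep -E 'pos|force';python3 inch.py '0 0 0.001 0 0 0;0 0 0 0 0 0;0 0 0 0 0 0'|grep -E 'pos|force'
```

```text
eef_pos: [0.4902, -0.1337, 0.0374]
wrist_force: [2.7, -1.0, 8.5]
grasp_force: 3.6
eef_pos: [0.4904, -0.1337, 0.0365]
wrist_force: [3.8, -1.2, 8.2]
grasp_force: 4.2
eef_pos: [0.4906, -0.1338, 0.0356]
wrist_force: [1.6, -0.7, 10.4]
grasp_force: 4.4
```

```bash
python3 inch.py '0 0 0.001 0 0 0;0 0 0 0 0 0;0 0 0 0 0 0'|grep -E 'pos|force';python3 inch.py '0 0 0.001 0 0 0;0 0 0 0 0 0;0 0 0 0 0 0'|grep -E 'pos|force'
python3 - <<'E'
from h import *
from workcell import ctrl, imaging
where()
f=imaging.grab_frame("scene"); g=imaging.grab_frame("wrist")["img"]
a=cv2.resize(f["img"][165:325,120:285],(412,400),interpolation=cv2.INTER_CUBIC); b=np.zeros((400,388,3),np.uint8); b[:291]=cv2.resize(g,(388,291))
cv2.imwrite("pics/s5.png",np.hstack([a,b]))
E
```

```text
eef_pos: [0.4907, -0.1339, 0.0347]
wrist_force: [1.4, -0.9, 11.3]
grasp_force: 4.6
eef_pos: [0.4909, -0.1339, 0.0338]
wrist_force: [3.5, -1.5, 11.9]
grasp_force: 5.2
t 10.65 local [-0.0451 -0.0756  0.0338] F [ 3.8 -0.  11.9]
```

View pics/s5.png

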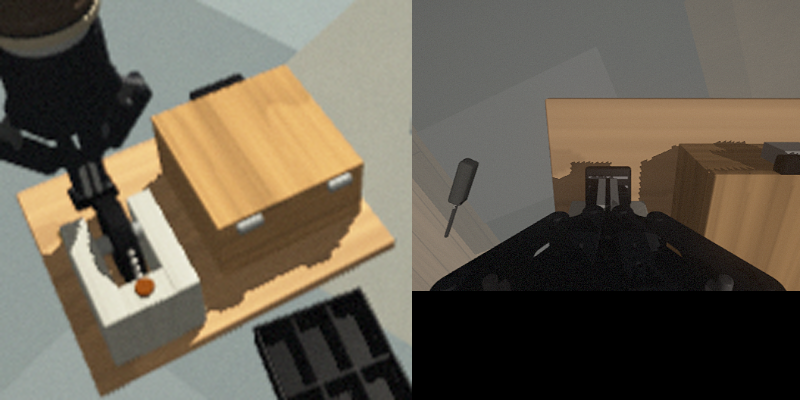

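The fingers at (90,195) are holding the paddle down and the cover stays shut. The hard stop hasn't been felt yet, so I'll continue by single millimetres.

```bash
python3 inch.py '0 0 0.001 0 0 0;0 0 0 0 0 0;0 0 0 0 0 0'|grep -E 'pos|force';python3 inch.py '0 0 0.001 0 0 0;0 0 0 0 0 0;0 0 0 0 0 0'|grep -E 'pos|force'; python3 inch.py '0 0 0.001 0 0 0;0 0 0 0 0 0;0 0 0 0 0 0'|grep -E 't:|pos|force'
```

```text
eef_pos: [0.4911, -0.134, 0.0332]
wrist_force: [1.9, -1.2, 14.2]
grasp_force: 7.0
eef_pos: [0.4912, -0.134, 0.0328]
wrist_force: [0.0, -0.4, 25.0]
grasp_force: 11.6
t: 11.65
eef_pos: [0.4913, -0.134, 0.0325]
ee_rot: [3.139, 0.007, 2.732]
wrist_force: [-3.7, 0.1, 32.5]
grasp_force: 16.3
```

The hard stop is reached at about 32 N. I'll ease off slightly, staying past the third click, and hand in.

```bash
python3 inch.py '0 0 -0.0015 0 0 0;0 0 0 0 0 0;0 0 0 0 0 0;0 0 0 0 0 0'|grep -E 't:|pos|force'
python3 - <<'E'
from h import *
from workcell import ctrl, imaging
where(); print(ctrl.job_done())
E
```

```text
t: 12.05
eef_pos: [0.4911, -0.134, 0.033]
ee_rot: [3.14, 0.006, 2.732]
wrist_force: [0.2, -1.2, 20.0]
grasp_force: 9.2
t 12.05 local [-0.0448 -0.0755  0.033 ] F [ 0.7 -1.  20. ]
the job is handed in; nothing more can be done
None
```

I pressed the cover shut until it held on its own, then pressed the paddle to its hard stop, eased off slightly and handed the job in at about 12 s, still holding it there with about 20 N; the hand-in gave no verdict.

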